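# Open the shaft guard one hole and draw out the drive shaft

## Robot

A 7-joint arm with a two-finger parallel gripper is mounted at the origin on the work surface; the furniture and walls round the work are solid. World frame = base frame: x ahead of the robot, y to its left, z up, the work surface at z = 0. Lengths are in m, angles in degrees, forces in N, time in s.
With the tool pointing down it reaches from about 0.425 to 0.925 m from the base axis. Payload 6.8 kg.
Tool frame: the origin (TCP) lies at the very end of the fingers, on their centre line; the grasp point (between the pads) lies 19 mm behind it; x points along the fingers, y is the direction in which the jaws open and shut, and the axes are right-handed (so a half turn about x gives the same grasp; the last joint's range is limited). The gripper opens to 85 mm and grips with 20 to 120 N. Pads are 22 mm wide; open, the fingers measure 114 mm over their backs; the gripper's body (76 mm by 85 mm) begins 54 mm behind the grasp point. The pads swing forward as they close: fully open they stand 13 mm farther back than shut.
Start: joints at [-74.834, 27.33, 1.283, 89.118, -0.659, 63.558, -4.761], TCP at [0.246, 0.629, 0.231] pointing down, gripper open.
Joint ranges: [-169.35, 169.35], [-19.33, 120.38], [-80.79, 83.38], [13.8, 139.57], [-78.32, 258.32], [9.67, 109.79], [-169.56, 169.56]. Speed limits (degrees/s): [136.94, 136.94, 180, 180, 180, 180, 180].

## Interface

Orientations are given as a 3x3 rotation matrix whose columns are the frame's x, y, z axes.
In Python, from station import * gives the robot as it stands. The module is installed in compiled form; this text tells all that it offers.
- The arm moves only by the tool arm_command, never from a script. Its argument "moves" is one flat list of numbers, 7 for each row, row after row: the shift along the tool's x, y, z in mm, then the turn, a rotation vector about the tool's x, y, z in rad, then the finger opening in mm, from 0 to 85.4. In form: [tx, ty, tz, wx, wy, wz, gripper, tx, ty, tz, wx, wy, wz, gripper, ...]. A call has 1 to 10 rows; each row is the pose to reach, as a shift and turn from the pose measured when the call began, along the tool's axes at that moment; what a row does not reach only later rows make up. A row lasts 1/8 s, in which the tool goes at most 62.5 mm and 10.7 degrees, less where a joint would pass 70% of its speed; a pose out of reach is approached as far as the arm can. A call with a gripper value outside its range is refused whole. The fingers move at their own pace and stop on an object; the grip force is fixed at half the most. Time passes only in rows, so rows that repeat a pose let the fingers close. It gives the time, the measured TCP pose, the force and the opening at its end, in the units of the state.
- sense(): the state, without advancing time (a new reading comes with each control period).
- camera(name): name is "scene" or "top" or "wrist"; returns (picture, depth): 384x512x3 uint8, red, green, blue; 384x512 float32, m along the optical axis (not along the pixel's ray), 0 where there is no reading.
- get_calibration(name): a dict with "intrinsics" (3x3 intrinsics, pixels), "R" (3x3) and "t" (3): a world point X has camera coordinates R X + t; the wrist camera has in their place "tool_from_camera" (4x4, takes a point from camera to tool coordinates, whose origin is the TCP and whose axes are the tool frame's). Camera axes: x right, y down, z forward; pixel columns grow to the right and rows downward; lengths in m; the calibration is good to about 2 mm. A picture is of the moment at which its call begins: read the wrist's pose just before it. get_calibration takes no time and is no camera call.
- sign_off(): hands the job in, once; it reports no verdict.
The state is a dict: "t": time; "joint_pos": joint angles; "dq": joint speeds; "effort": joint torques, N m; "ee_pos": TCP position; "tool_rot": TCP orientation; "wrist_force": force on the tool from outside, world axes, zero at the start; "moment": the same for the moment, N m; "gripper_width": finger opening in m.
Only numpy, scipy, OpenCV 4.12 (cv2) and the standard library are available. Lean on these libraries where they do the work, as an engineer would, in place of code of your own. Each camera call takes 0.05 s, during which the arm holds its last target. There are 200 camera calls.

## Task

The spare drive shaft is stored in the tube on the stand, hidden under the sliding aluminium sleeve. Press the spring pin flush, slide the sleeve back towards the stand's upright until the pin snaps out through the next hole, then draw the bared shaft out of the tube and lay it flat on the floor of the parts tray. Leave the sleeve locked in that hole and the two little dropper bottles standing where they are.

Things in the scene. Friction and masses are not known exactly. Their poses are not given: they have to be found in the camera images.
- stand: Grey storage stand, fixed to the desk; origin on the desk under the tube's root. z up; y along the level tube from mouth to upright; x across it, away from the robot. Base 70 x 90 x 12 mm (y -55 to 35). Upright 34 mm wide, 175 high (y 0 to 30), with a dark 44 mm collar. Tube axis at z 165: a fixed steel inner tube 25 mm thick, mouth at y -236 mm.
- pin_spot (a point): Middle of the spring pin's hole, on the sleeve's outer surface; fixed to the stand, whose axes it has, at y -135 mm. The steel pin, 10 mm thick with a hemispherical end, stands 6 mm proud here, pointing away from the robot and 40 degrees upward (cos40*x + sin40*z). It belongs to the fixed inner tube and never moves along it.
- tube_axis (a point): Point on the axis of tube and sleeve beside the pin (16 mm behind pin_spot against the pin's direction), 165 mm above the desk; fixed to the stand, whose axes it has.
- sleeve (a joint): Slide of the aluminium sleeve (pipe, 32 mm outside, 190 mm long) over the inner tube, m: near 0 at the start, growing towards the upright (+y of the stand). Its three holes are 45 mm apart: the pin is in the first at 0, in the next at 0.045, in the last at 0.090. About 1 mm of play while the pin is out; sliding takes about 1.5 N.
- pin (a joint): Press of the pin, m: 0 out, 0.006 flush with the sleeve, about 0.0095 while held under the sleeve's wall. Spring 1 N at first, 3 N at flush. Once flush, sliding the sleeve (about 8 N) drives its rounded end under the hole's edge; less pressed, it locks. A pinch along the pin's line, one finger on the pin, one on the sleeve's opposite side, presses it flush and holds the sleeve at once.
- shaft_center (a point): Centre of the steel drive shaft: round rod 120 mm long (its y), 12 mm thick, about 60 g. At first it lies level in the inner tube's 14 mm bore, one end 45 mm out of the tube's mouth but 4 mm inside the sleeve's rim. With the pin in the next hole 41 mm of it are bare beyond the rim and 75 mm are in the bore.
- sleeve_rim (a point): Centre of the sleeve's open far end, on the axis; it moves with the sleeve. 150 mm from tube_axis along -y at the start. Same axes as tube_axis.
- tray: Grey open parts tray fixed to the desk, 100 mm (x) x 160 mm (y) x 22 mm high outside, walls and floor 4 to 5 mm. Origin at the centre of its underside.
- dropper_bottle_0: Bystander, loose: small dropper bottle with a white top, 28 mm wide, 68 mm high. Origin at the centre of its underside.
- dropper_bottle_1: Bystander, loose: small dropper bottle with a blue top, 28 mm wide, 68 mm high. Origin at the centre of its underside.

How it is judged (in metres and radians):
On the way:
1. the sleeve is one hole nearer the upright and the pin has snapped out through that hole (value of joint sleeve between 0.041 and 0.049 m and value of joint pin below 0.0015 m), for 0.2 s.
At the end, for the whole second after the job is handed in: The sleeve stands at the next hole (41 to 49 mm from its start) with the pin out (pressed less than 1.5 mm), and the shaft lies flat and still on the tray's floor, wholly inside its walls (level within about 6 degrees) (all of step 1 and x of shaft_center in the frame of tray between -0.045 and 0.045 m and y of shaft_center in the frame of tray between -0.03 and 0.03 m and z of shaft_center in the frame of tray below 0.016 m and angle between shaft_center's own y axis and vertical between 1.47 and 1.67 rad and linear speed of shaft below 0.02 m/s); the robot touches nothing.
It fails at once if a dropper bottle was knocked over or moved more than 30 mm (distance of any of dropper_bottle_0, dropper_bottle_1 from where it was at the start of the episode above 0.03 m or angle between any of dropper_bottle_0, dropper_bottle_1's own z axis and vertical above 0.6 rad).
It also fails if it takes over 51 s, if anything falls off the work surface, if the arm or the gripper's body presses on something with over 40 N, if the wrist force passes 120 N, or if a joint passes its speed limit or range.

## Working session

There is one attempt and no reset: what is moved stays moved. The work goes in short steps, Python scripts to look and compute and a tool call to move; the robot and the scene stay as the last step left them, time stands still between calls to the robot, and variables do not carry over. Pictures are saved under pics/ and viewed, about 8 in all and at most 12, crops included, and the job is handed in when it is done.

Besides the shell and the picture viewer there is one more tool, called after "Call:" as name(argument=value, ...) on one line, values as JSON. arm_command: Moves the arm, as the interface text tells. Its arguments: {"type":"object","properties":{"moves":{"type":"array"}},"required":["moves"]}

```bash
mkdir -p pics; ls
cat > h.py <<'E'
from station import *
import numpy as np, cv2
def snap(n,f):
    p,d=camera(n); cv2.imwrite('pics/'+f+'.png',p[:,:,::-1]); np.savez('pics/'+f+'.npz',p=p,d=d); return p,d
def pts(n,d,s=None):
    c=get_calibration(n); K=np.array(c['intrinsics']); v,u=np.mgrid[:d.shape[0],:d.shape[1]]
    P=np.stack([(u-K[0,2])/K[0,0]*d,(v-K[1,2])/K[1,1]*d,d],-1)
    if n=='wrist':
        T=np.array(c['tool_from_camera']); P=P@T[:3,:3].T+T[:3,3]
        return P@np.array(s['tool_rot']).T+np.array(s['ee_pos'])
    return (P-np.array(c['t']))@np.array(c['R'])
E
python3 - <<'E'
from h import *
np.set_printoptions(precision=4,suppress=True)
s=sense();print(s)
a=snap('scene','scene0')[0];b=snap('top','top0')[0]
cv2.imwrite('pics/both0.png',cv2.resize(np.vstack([a,b])[:,:,::-1],(450,675)) if 0 else np.hstack([cv2.resize(a,(400,300)),cv2.resize(b,(400,300))])[:,:,::-1])
for n in('scene','top'):
    c=get_calibration(n);print(n,c['intrinsics'],-np.array(c['R']).T@np.array(c['t']),c['R'])
print(get_calibration('wrist'))
E
```

```text
pics
{'t': 0.0, 'joint_pos': array([-74.835 ,  27.3762,   1.2796,  89.1797,  -0.6605,  63.5591,
        -4.7615]), 'dq': array([-0.0214, -0.0234,  0.0301,  0.0402,  0.0142, -0.0211,  0.0059]), 'effort': array([  0.0003, -59.6452,   1.6077, -28.1194,   0.0124,   0.0093,
         0.    ]), 'ee_pos': array([0.2456, 0.6281, 0.2303]), 'tool_rot': array([[-0.0006,  0.3642,  0.9313],
       [-0.0018,  0.9313, -0.3642],
       [-1.    , -0.0019,  0.0001]]), 'wrist_force': array([ 0.0604, -0.1319, -0.1645]), 'moment': array([-0.003 ,  0.0131, -0.0039]), 'gripper_width': 0.08518407893068831}
scene [[364.1818   0.     249.8322]
 [  0.     364.1818 194.7862]
 [  0.       0.       1.    ]] [ 0.0849 -0.6001  0.5097] [[ 0.8497 -0.5267 -0.023 ]
 [-0.2542 -0.3711 -0.8931]
 [ 0.4619  0.7648 -0.4492]]
top [[397.2626   0.     259.1349]
 [  0.     397.2626 186.5993]
 [  0.       0.       1.    ]] [0.3415 0.0389 1.0667] [[ 0.0099 -0.9999  0.0036]
 [-0.9891 -0.0104 -0.1471]
 [ 0.1471 -0.0021 -0.9891]]
{'intrinsics': array([[307.3452,   0.    , 254.4488],
       [  0.    , 307.3452, 187.7831],
       [  0.    ,   0.    ,   1.    ]]), 'tool_from_camera': array([[-0.0009, -0.2665,  0.9638, -0.1426],
       [ 1.    ,  0.0001,  0.0009,  0.0009],
       [-0.0003,  0.9638,  0.2665, -0.0678],
       [ 0.    ,  0.    ,  0.    ,  1.    ]])}
```

View pics/top0.png

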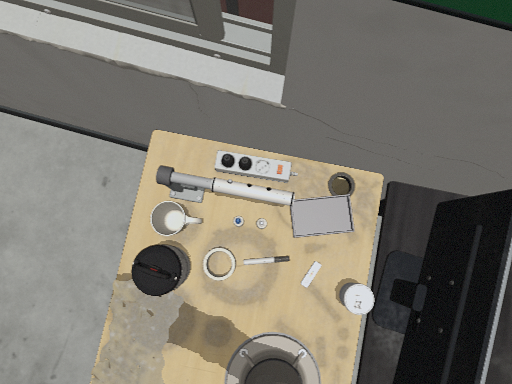

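View pics/scene0.png

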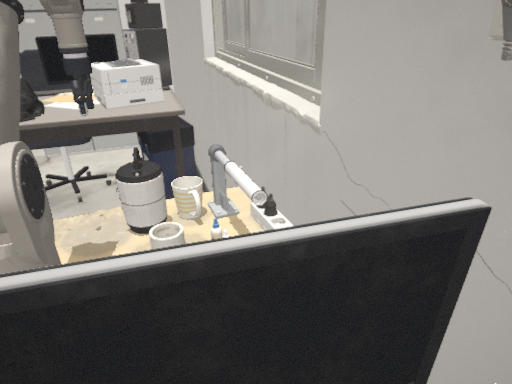

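Top view: sleeve runs from about (213,185) to its rim at (293,199), collar at (165,175), tray centre (322,216), blue bottle (238,221), white bottle (262,223). Now I'll measure them.

Run:
```python
from h import *
np.set_printoptions(precision=4,suppress=True)
z=np.load('pics/top0.npz');p,d=z['p'],z['d'];P=pts('top',d)
c=p[120:290,130:390][:,:,::-1];cv2.imwrite('pics/crop.png',cv2.resize(c,None,fx=3,fy=3,interpolation=cv2.INTER_CUBIC))
# sleeve/tube: top points z>0.14
m=np.zeros(d.shape,bool);m[150:225,150:310]=1
m&=(P[...,2]>0.14)&(P[...,2]<0.2)&(d>0)
Q=P[m];print(len(Q),Q.min(0),Q.max(0),'table z',np.median(P[280:300,250:300,2]))
xy=Q[:,:2]
vx,vy,x0,y0=cv2.fitLine(xy.astype(np.float32),cv2.DIST_HUBER,0,.01,.01).ravel();print('line',vx,vy,x0,y0)
a=np.array([vx,vy]);a*=np.sign(a[1]);n=np.array([a[1],-a[0]])
s=(xy-[x0,y0])@a;w=(xy-[x0,y0])@n
for lo in np.arange(s.min(),s.max(),.02):
    k=(s>=lo)&(s<lo+.02)
    if k.sum():print('%.3f n%d w %.4f..%.4f mid %.4f ztop %.4f'%(lo,k.sum(),w[k].min(),w[k].max(),(w[k].min()+w[k].max())/2,np.percentile(Q[k,2],95)), xy[k].mean(0))
print('s range',s.min(),s.max())
# tray
m=np.zeros(d.shape,bool);m[185:245,285:360]=1;m&=(P[...,2]>0.012)&(P[...,2]<0.04)&(d>0)
print('tray',cv2.minAreaRect((P[m][:,:2]*1000).astype(np.float32)),m.sum())
for b,(u,v) in dict(blue=(238,221),white=(262,223)).items():
    m=np.zeros(d.shape,bool);m[v-12:v+12,u-11:u+11]=1;m&=(P[...,2]>0.02)&(d>0)
    print(b,P[m].min(0),P[m].max(0),P[m].mean(0))
```

```text
1899 [ 0.4336 -0.0424  0.1432] [0.5238 0.2736 0.1883] table z -0.0010170000341331474
line 0.17336364 0.98485786 0.4745013 0.1152498
-0.159 n123 w -0.0147..0.0170 mid 0.0012 ztop 0.1812 [ 0.4484 -0.0317]
-0.139 n120 w -0.0145..0.0173 mid 0.0014 ztop 0.1803 [ 0.4519 -0.0121]
-0.119 n126 w -0.0145..0.0174 mid 0.0015 ztop 0.1803 [0.4557 0.0077]
-0.099 n122 w -0.0145..0.0171 mid 0.0013 ztop 0.1812 [0.459  0.0273]
-0.079 n120 w -0.0143..0.0163 mid 0.0010 ztop 0.1811 [0.4623 0.0469]
-0.059 n127 w -0.0145..0.0173 mid 0.0014 ztop 0.1813 [0.4659 0.0668]
-0.039 n117 w -0.0140..0.0171 mid 0.0016 ztop 0.1816 [0.4696 0.0865]
-0.019 n130 w -0.0144..0.0188 mid 0.0022 ztop 0.1810 [0.4733 0.1059]
0.001 n121 w -0.0146..0.0176 mid 0.0015 ztop 0.1806 [0.4762 0.1261]
0.021 n108 w -0.0151..0.0175 mid 0.0012 ztop 0.1814 [0.4797 0.1449]
0.041 n92 w -0.0106..0.0135 mid 0.0015 ztop 0.1779 [0.4835 0.1652]
0.061 n93 w -0.0106..0.0138 mid 0.0016 ztop 0.1785 [0.4873 0.1847]
0.081 n95 w -0.0109..0.0140 mid 0.0015 ztop 0.1781 [0.4906 0.2047]
0.101 n91 w -0.0106..0.0134 mid 0.0014 ztop 0.1778 [0.4941 0.2242]
0.121 n185 w -0.0201..0.0226 mid 0.0013 ztop 0.1863 [0.4968 0.2435]
0.141 n129 w -0.0201..0.0235 mid 0.0017 ztop 0.1871 [0.4996 0.2614]
s range -0.15926770892302314 0.1606679870646248
tray ((422.9707946777344, -129.82879638671875), (100.46829986572266, 160.35830688476562), 6.224620342254639) 331
blue [0.3917 0.0774 0.0204] [0.4176 0.101  0.0705] [0.4045 0.0887 0.0439]
white [0.3869 0.0153 0.0235] [0.4127 0.0414 0.068 ] [0.3991 0.0294 0.0437]
```

View pics/crop.png

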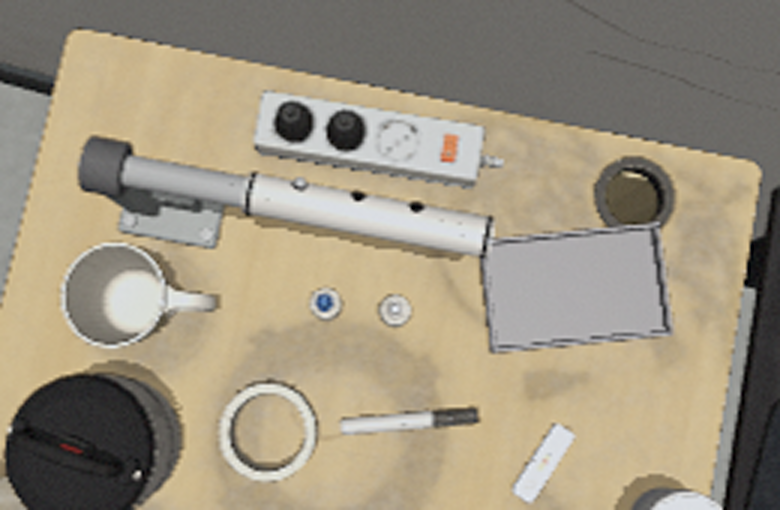

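```bash
cat >> h.py <<'E'
from scipy.spatial.transform import Rotation as Ro
a=np.array([0.1734,0.9849,0]);n=np.array([0.9849,-0.1734,0]);zz=np.array([0,0,1.])
S,C=np.sin(np.radians(40)),np.cos(np.radians(40))
d_=C*n+S*zz; e=S*n-C*zz
RA=np.c_[e,d_,-a]; RD=np.c_[-zz,n,-a]
AX=np.array([0.4742,0.1052,0.165])
def rel(p,R,s=None):
    s=s or sense();R0=np.array(s['tool_rot'])
    t=R0.T@(np.array(p)-s['ee_pos'])*1000; w=Ro.from_matrix(R0.T@R).as_rotvec()
    print('rel',np.round(t,1),np.round(w,3))
E
python3 - <<'E'
from h import *
np.set_printoptions(precision=4,suppress=True)
z=np.load('pics/top0.npz');P=pts('top',z['d'])
for k,b in dict(pot=(245,295,132,188),mug=(200,237,150,204)).items():
    Q=P[b[0]:b[1],b[2]:b[3]].reshape(-1,3);print(k,np.percentile(Q[:,2],[50,99,100]),Q[Q[:,2]>.05].min(0),Q[Q[:,2]>.05].max(0))
c=get_calibration('top');K=np.array(c['intrinsics']);R=np.array(c['R']);t=np.array(c['t'])
q=K@(R@(AX+.019*d_)+t);print('pin predicted px',q[:2]/q[2], 'seen 229.7,181')
rel([0.30,0.40,0.38],Ro.from_matrix(RA).as_matrix())
rel([0.36,0.22,0.34],RA)
rel(AX-.098*e,RA)
E
```

```text
pot [0.1682 0.215  1.0667] [0.2323 0.0389 0.0504] [0.3415 0.3194 1.0667]
mug [0.0063 0.1006 1.0667] [0.3415 0.0389 0.0507] [0.4478 0.3003 1.0667]
pin predicted px [230.2666 179.881 ] seen 229.7,181
rel [-149.3 -192.9  133.7] [ 1.313 -0.477  0.585]
rel [-109.  -338.7  255.2] [ 1.313 -0.477  0.585]
rel [  -9.  -416.3  341.6] [ 1.313 -0.477  0.585]
```

Call:
arm_command(moves=[-60, -40, 25, 0.13, -0.05, 0.06, 85, -110, -90, 60, 0.3, -0.1, 0.13, 85, -145, -140, 95, 0.45, -0.16, 0.2, 85, -150, -190, 130, 0.6, -0.22, 0.27, 85, -145, -230, 165, 0.75, -0.27, 0.33, 85, -135, -265, 195, 0.9, -0.33, 0.4, 85, -125, -300, 220, 1.05, -0.38, 0.47, 85, -115, -325, 240, 1.2, -0.44, 0.53, 85, -109, -339, 255, 1.313, -0.477, 0.585, 85, -109, -339, 255, 1.313, -0.477, 0.585, 85])

```text
t: 1.35
ee_pos: [0.3594, 0.2185, 0.339]
tool_rot: [[0.632, 0.755, -0.173], [-0.114, -0.131, -0.985], [-0.766, 0.643, 0.003]]
wrist_force: [-0.5, 0.1, 0.4]
gripper_width: 0.0852
```

Run:
```python
from h import *
np.set_printoptions(precision=4,suppress=True)
s=sense();print(s['t'],s['ee_pos'],s['joint_pos']);rel(AX-.098*e,RA)
```

```text
1.35 [0.3594 0.2185 0.339 ] [ -74.5242  -13.5886    2.7327  131.877    45.8476   64.0157 -103.6022]
rel [120.8 -10.4  91.4] [0.002 0.002 0.   ]
```

Call:
arm_command(moves=[40, -3, 30, 0, 0, 0, 85, 80, -7, 61, 0, 0, 0, 85, 121, -10, 91, 0, 0, 0, 85, 121, -10, 91, 0, 0, 0, 85, 121, -10, 91, 0, 0, 0, 85])

```text
t: 1.98
ee_pos: [0.3973, 0.1497, 0.2893]
tool_rot: [[0.653, 0.738, -0.17], [-0.103, -0.135, -0.985], [-0.75, 0.661, -0.012]]
wrist_force: [-1.1, -0.8, 1.3]
gripper_width: 0.0851
```

Run:
```python
from h import *
np.set_printoptions(precision=4,suppress=True)
s=sense();print(s['t'],s['ee_pos'],s['joint_pos']);rel(AX+.022*e,RA)
p,d=snap('wrist','w1');P=pts('wrist',d,s)
q=(P-AX);A=q@a;h=np.linalg.norm(q-A[...,None]*a,axis=-1)
# sleeve surface points and axis check
m=(np.abs(A+.05)<.09)&(h<.03)&(h>.008)&(d>0);Q=P[m]
# circle fit in (e,d) plane
u=(Q-AX)@e;v=(Q-AX)@d_
k=np.abs(np.hypot(u,v)-.016)<.004
M=np.c_[2*u[k],2*v[k],np.ones(k.sum())];x=np.linalg.lstsq(M,u[k]**2+v[k]**2,rcond=None)[0]
print('axis off e,d mm',x[:2]*1000,'r',np.sqrt(x[2]+x[0]**2+x[1]**2),k.sum())
# pin: points with h>18.5
m=(h>.019)&(h<.026)&(np.abs(A)<.05)&(d>0);print(m.sum(),'pin along a',np.median(A[m]) if m.any() else 0)
print((d==0).sum())
```

```text
1.975 [0.3973 0.1497 0.2893] [-24.1023 -12.592  -28.6443 138.3737  47.9522  42.0388 -96.9359]
rel [170.  -19.9  32.6] [-0.005 -0.012 -0.024]
axis off e,d mm [-0.7904 -0.6511] r 0.015704478730199315 4760
18 pin along a 0.004670475190691275
772
```

View pics/w1.png

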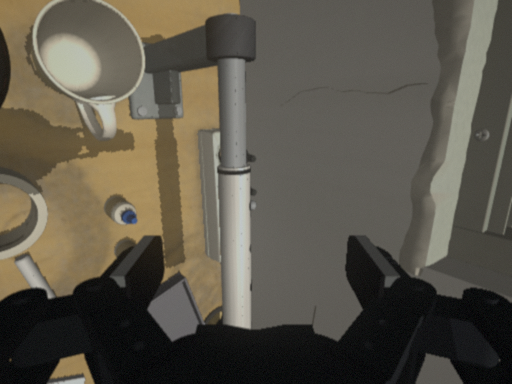

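Call:
arm_command(moves=[25, -7, 11, -0.005, -0.012, -0.024, 85, 50, -14, 22, -0.005, -0.012, -0.024, 85, 80, -20, 33, -0.005, -0.012, -0.024, 85, 80, -20, 33, -0.005, -0.012, -0.024, 85, 80, -20, 33, -0.005, -0.012, -0.024, 85])

```text
t: 2.65
ee_pos: [0.4308, 0.1149, 0.2317]
tool_rot: [[0.633, 0.752, -0.183], [-0.138, -0.124, -0.983], [-0.762, 0.647, 0.025]]
wrist_force: [0.1, 1.2, 0.3]
gripper_width: 0.0851
```

Run:
```python
from h import *
np.set_printoptions(precision=4,suppress=True)
z=np.load('pics/w1.npz');s=sense();print(s['t'],s['ee_pos'],s['joint_pos']);rel(AX+.022*e,RA)
p,d=snap('wrist','w2');P=pts('wrist',d,s)
q=(P-AX);A=q@a;u=q@e;v=q@d_;h=np.hypot(u,v)
for lo in np.arange(.02,.06,.004):
    m=(A>lo)&(A<lo+.004)&(h<.03)&(d>0)&(np.abs(v)<.006);print('A %.3f h %.4f n%d'%(lo,np.median(h[m]) if m.any() else 0,m.sum()))
m=(h>.0185)&(h<.025)&(np.abs(A)<.03)&(d>0)&(v>.01);print(m.sum(),'pin',np.c_[A,u.ravel(),v.ravel()][:0] if 0 else (A[m].min(),A[m].max(),u[m].mean(),v[m].max()) if m.any() else 0)
```

```text
2.65 [0.4308 0.1149 0.2317] [  26.79     -4.5773  -68.3353  139.4417   61.344    31.9318 -103.2343]
rel [101.6  -9.4  -0.7] [ 0.009  0.026 -0.006]
A 0.020 h 0.0163 n105
A 0.024 h 0.0165 n99
A 0.028 h 0.0164 n104
A 0.032 h 0.0165 n106
A 0.036 h 0.0169 n108
A 0.040 h 0.0163 n122
A 0.044 h 0.0129 n108
A 0.048 h 0.0130 n111
A 0.052 h 0.0130 n108
A 0.056 h 0.0130 n108
37 pin (np.float64(0.00027214647093167025), np.float64(0.007507731772765757), np.float64(-0.0039760291058602015), np.float64(0.02080812713047595))
```

Call:
arm_command(moves=[10, -9, -4, 0.009, 0.026, -0.006, 85, 30, -10, -4, 0.009, 0.026, -0.006, 85, 55, -10, -4, 0.009, 0.026, -0.006, 85, 80, -10, -4, 0.009, 0.026, -0.006, 85, 80, -10, -4, 0.009, 0.026, -0.006, 85, 80, -10, -4, 0.009, 0.026, -0.006, 85])

```text
t: 3.45
ee_pos: [0.477, 0.1083, 0.1648]
tool_rot: [[0.63, 0.756, -0.178], [-0.115, -0.136, -0.984], [-0.768, 0.64, 0.002]]
wrist_force: [-0.0, -0.8, 0.2]
gripper_width: 0.0852
```

```bash
sed -i 's/^AX=.*/AX=np.array([0.4742,0.1052,0.165])+.003*a/' h.py
python3 - <<'E'
from h import *
np.set_printoptions(precision=4,suppress=True)
s=sense();print(s['t'],s['ee_pos'],s['joint_pos'],s['wrist_force']);rel(AX+.022*e,RA)
E
```

```text
3.45 [0.477  0.1083 0.1648] [  31.9678   25.9231  -80.6294  139.5018   90.3398   55.2122 -123.5469] [-0.0406 -0.7741  0.1921]
rel [20.4 -1.5  0.5] [-0.002  0.004  0.003]
```

Call:
arm_command(moves=[10, -1, 0.5, -0.002, 0.004, 0.003, 85, 20, -2, 0.5, -0.002, 0.004, 0.003, 85, 20, -2, 0.5, -0.002, 0.004, 0.003, 85, 20, -2, 0.5, -0.002, 0.004, 0.003, 85])

```text
t: 3.95
ee_pos: [0.4881, 0.1059, 0.1488]
tool_rot: [[0.634, 0.754, -0.174], [-0.112, -0.132, -0.985], [-0.765, 0.643, 0.001]]
wrist_force: [-0.9, -0.0, 0.4]
gripper_width: 0.0849
```

Run:
```python
from h import *
np.set_printoptions(precision=4,suppress=True)
s=sense();print(s['t'],s['ee_pos'],s['joint_pos'],s['wrist_force']);rel(AX+.022*e,RA)
p,d=snap('wrist','w3');P=pts('wrist',d,s)
q=(P-AX);A=q@a;u=q@e;v=q@d_;h=np.hypot(u,v)
for lo in np.arange(.034,.052,.002):
    m=(A>lo)&(A<lo+.002)&(h<.03)&(d>0)&(np.abs(v)<.006);print('A %.3f h %.4f n%d'%(lo,np.median(h[m]) if m.any() else 0,m.sum()))
m=(h>.0185)&(h<.025)&(np.abs(A)<.03)&(d>0)&(v>.01);print(m.sum(),'pin',(A[m].min(),A[m].max(),u[m].mean(),v[m].max()) if m.any() else 0)
```

```text
3.95 [0.4881 0.1059 0.1488] [  30.3723   30.4401  -78.8867  139.4686   94.6847   58.2995 -125.2461] [-0.9409 -0.0006  0.3741]
rel [0.9 0.  0.1] [ 0.     0.001 -0.001]
A 0.034 h 0.0172 n149
A 0.036 h 0.0172 n186
A 0.038 h 0.0164 n199
A 0.040 h 0.0133 n253
A 0.042 h 0.0129 n174
A 0.044 h 0.0129 n176
A 0.046 h 0.0130 n181
A 0.048 h 0.0130 n180
A 0.050 h 0.0129 n183
92 pin (np.float64(-0.002300856849213649), np.float64(0.004578124897562912), np.float64(-0.0036357732554688077), np.float64(0.020984533639907276))
```

View pics/w3.png

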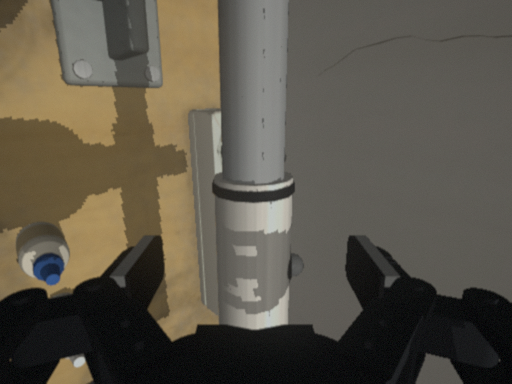

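The pin is at (296,265), level with the pads on either side of the sleeve, so I'm closing.

Call:
arm_command(moves=[1, 0, 0, 0, 0, 0, 50, 1, 0, 0, 0, 0, 0, 20, 1, 0, 0, 0, 0, 0, 20, 1, 0, 0, 0, 0, 0, 20, 1, 0, 0, 0, 0, 0, 20, 1, 0, 0, 0, 0, 0, 20, 1, 0, 0, 0, 0, 0, 20, 1, 0, 0, 0, 0, 0, 20])

```text
t: 5.0
ee_pos: [0.4881, 0.106, 0.1479]
tool_rot: [[0.633, 0.754, -0.173], [-0.112, -0.132, -0.985], [-0.766, 0.643, 0.001]]
wrist_force: [-4.9, 0.5, 4.7]
gripper_width: 0.0307
```

Run:
```python
from h import *
np.set_printoptions(precision=4,suppress=True)
s=sense();print(s['t'],s['ee_pos'],s['joint_pos'],s['wrist_force'],s['moment'],s['gripper_width']);rel(AX+.022*e+.046*a,RA)
p,d=snap('wrist','w4')
```

```text
5.0 [0.4881 0.106  0.1479] [  30.3052   30.6496  -78.8399  139.483    94.8299   58.4135 -125.3082] [-4.879   0.5274  4.7037] [ 0.1497  1.0157 -0.2457] 0.030667460093101086
rel [  0.1   0.6 -45.8] [ 0.001  0.    -0.   ]
```

Call:
arm_command(moves=[0, 0, -4, 0, 0, 0, 20, 0, 0, -9, 0, 0, 0, 20, 0, 0, -15, 0, 0, 0, 20, 0, 0, -21, 0, 0, 0, 20, 0, 0, -27, 0, 0, 0, 20, 0, 0, -33, 0, 0, 0, 20, 0, 0, -38, 0, 0, 0, 20, 0, 0, -40, 0, 0, 0, 20, 0, 0, -41, 0, 0, 0, 20])

```text
t: 6.18
ee_pos: [0.4954, 0.1474, 0.1479]
tool_rot: [[0.633, 0.755, -0.172], [-0.11, -0.132, -0.985], [-0.766, 0.643, -0.001]]
wrist_force: [-0.3, 1.8, -0.4]
gripper_width: 0.0306
```

Run:
```python
from h import *
np.set_printoptions(precision=4,suppress=True)
s=sense();print(s['t'],s['ee_pos'],s['joint_pos'],s['wrist_force'],s['moment'],s['gripper_width']);rel(AX+.022*e+.046*a,RA)
p,d=snap('wrist','w5');P=pts('wrist',d,s)
q=(P-AX);A=q@a;u=q@e;v=q@d_;h=np.hypot(u,v)
for lo in np.arange(.034,.1,.003):
    m=(A>lo)&(A<lo+.003)&(h<.03)&(d>0)&(np.abs(v)<.006);print('%.3f:%.4f'%(lo,np.median(h[m]) if m.any() else 0),end=' ')
```

```text
6.175 [0.4954 0.1474 0.1479] [  22.6953   32.955   -77.1102  136.42     92.9157   62.6173 -126.5481] [-0.3489  1.783  -0.3794] [0.4932 0.6867 0.1145] 0.030642781715679367
rel [ 0.2  0.6 -3.8] [ 0.001 -0.002  0.   ]
0.034:0.0165 0.037:0.0164 0.040:0.0164 0.043:0.0164 0.046:0.0164 0.049:0.0164 0.052:0.0164 0.055:0.0164 0.058:0.0164 0.061:0.0163 0.064:0.0163 0.067:0.0164 0.070:0.0164 0.073:0.0164 0.076:0.0171 0.079:0.0168 0.082:0.0133 0.085:0.0129 0.088:0.0130 0.091:0.0130 0.094:0.0130 0.097:0.0130
```

Sleeve has moved about 42 mm. Creep the last millimetres until the pin stops it.

Call:
arm_command(moves=[0, 0, -1, 0, 0, 0, 20, 0, 0, -2, 0, 0, 0, 20, 0, 0, -3, 0, 0, 0, 20, 0, 0, -4, 0, 0, 0, 20, 0, 0, -4, 0, 0, 0, 20, 0, 0, -4, 0, 0, 0, 20])

```text
t: 6.98
ee_pos: [0.4961, 0.1513, 0.1479]
tool_rot: [[0.633, 0.755, -0.172], [-0.11, -0.132, -0.985], [-0.766, 0.643, -0.001]]
wrist_force: [-2.7, -1.3, 2.5]
gripper_width: 0.0311
```

Call:
arm_command(moves=[0, 0, -1, 0, 0, 0, 20, 0, 0, -2, 0, 0, 0, 20, 0, 0, -2, 0, 0, 0, 20])

```text
t: 7.35
ee_pos: [0.4963, 0.1521, 0.1479]
tool_rot: [[0.633, 0.754, -0.174], [-0.112, -0.132, -0.985], [-0.766, 0.643, 0.001]]
wrist_force: [-4.8, -4.0, 6.3]
gripper_width: 0.031
```

Call:
arm_command(moves=[0, 0, 1, 0, 0, 0, 20, 0, 0, 1, 0, 0, 0, 20, 0, 0, 1, 0, 0, 0, 60, 0, 0, 1, 0, 0, 0, 85, 0, 0, 1, 0, 0, 0, 85, 0, 0, 1, 0, 0, 0, 85, 0, 0, 1, 0, 0, 0, 85])

```text
t: 8.22
ee_pos: [0.4961, 0.1511, 0.1478]
tool_rot: [[0.633, 0.754, -0.174], [-0.112, -0.132, -0.985], [-0.766, 0.643, 0.001]]
wrist_force: [0.6, -0.8, 0.3]
gripper_width: 0.0854
```

Call:
arm_command(moves=[-25, 0, 1, 0, 0, 0, 85, -60, 0, 1, 0, 0, 0, 85, -90, 0, 1, 0, 0, 0, 85, -90, 0, 1, 0, 0, 0, 85, -90, 0, 1, 0, 0, 0, 85])

```text
t: 8.85
ee_pos: [0.4393, 0.1594, 0.2163]
tool_rot: [[0.633, 0.754, -0.175], [-0.114, -0.133, -0.985], [-0.766, 0.643, 0.002]]
wrist_force: [0.8, 0.4, 0.1]
gripper_width: 0.0848
```

Run:
```python
from h import *
np.set_printoptions(precision=4,suppress=True)
s=sense();print(s['t'],s['ee_pos'],s['joint_pos'],s['wrist_force'],s['gripper_width'])
p,d=snap('wrist','w6');P=pts('wrist',d,s)
q=(P-AX);A=q@a;u=q@e;v=q@d_;h=np.hypot(u,v)
for lo in np.arange(.07,.1,.002):
    m=(A>lo)&(A<lo+.002)&(h<.03)&(d>0)&(np.abs(v)<.006);print('%.3f:%.4f'%(lo,np.median(h[m]) if m.any() else 0),end=' ')
t,_=snap('top','t6');c=t[150:250,150:370]
cv2.imwrite('pics/v6.png',np.vstack([cv2.resize(p,(600,300))[:, :, ::-1][:,:],cv2.resize(c,(600,273),interpolation=cv2.INTER_CUBIC)[:,:,::-1]]))
rel([0.452,-0.021,0.30],RD,s)
```

```text
8.85 [0.4393 0.1594 0.2163] [  27.0096    8.9712  -79.7508  137.1003   72.0864   45.8475 -116.7729] [0.7637 0.4198 0.1312] 0.0848421638261454
0.070:0.0164 0.072:0.0164 0.074:0.0161 0.076:0.0164 0.078:0.0161 0.080:0.0170 0.082:0.0170 0.084:0.0167 0.086:0.0134 0.088:0.0128 0.090:0.0129 0.092:0.0129 0.094:0.0128 0.096:0.0128 0.098:0.0130 rel [-35.5  87.3 175.5] [-0.001  0.002 -0.698]
```

View pics/v6.png

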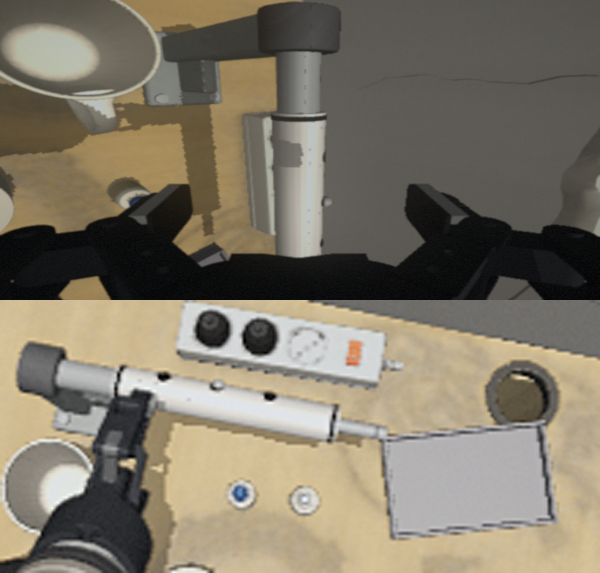

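Wrist view: the sleeve's upright end is 45 mm on. Top view: the pin stands out of the middle hole (crop 217,385) and the shaft is bare from (335,425) to (385,432). Next I move above the shaft with the tool pointing down.

Call:
arm_command(moves=[-30, 20, 15, 0, 0, -0.05, 85, -38, 40, 50, 0, 0, -0.2, 85, -38, 55, 85, 0, 0, -0.35, 60, -36, 70, 120, 0, 0, -0.5, 60, -36, 80, 150, 0, 0, -0.65, 60, -36, 87, 175, 0, 0, -0.698, 60, -36, 87, 175, 0, 0, -0.698, 60, -36, 87, 175, 0, 0, -0.698, 60, -36, 87, 175, 0, 0, -0.698, 60])

```text
t: 10.07
ee_pos: [0.4507, -0.0193, 0.2967]
tool_rot: [[-0.007, 0.985, -0.173], [0.001, -0.173, -0.985], [-1.0, -0.007, 0.0]]
wrist_force: [-0.5, 0.8, -0.6]
gripper_width: 0.0601
```

Run:
```python
from h import *
np.set_printoptions(precision=4,suppress=True)
s=sense();print(s['t'],s['ee_pos'],s['joint_pos'],s['wrist_force'],s['gripper_width'])
rel(AX-.128*a-.010*zz,RD,s)
p,d=snap('wrist','w7');P=pts('wrist',d,s)
q=(P-AX);A=q@a;v=q@n
for lo in np.arange(-.16,-.08,.005):
    m=(A>lo)&(A<lo+.005)&(np.abs(v)<.03)&(P[...,2]>.14)&(P[...,2]<.2)&(d>0)
    if m.any():print('%.3f v %.4f..%.4f z %.4f'%(lo,v[m].min(),v[m].max(),P[m][:,2].max()))
```

```text
10.075 [ 0.4507 -0.0193  0.2967] [ 39.4929   6.2911 -47.316  110.7674   4.9615  65.4063 -19.6922] [-0.4839  0.7598 -0.5801] 0.0600603297063185
rel [141.7   2.5  -1.8] [0.001 0.    0.007]
-0.145 v -0.0067..0.0045 z 0.1711
-0.140 v -0.0066..0.0045 z 0.1708
-0.135 v -0.0066..0.0044 z 0.1715
-0.130 v -0.0066..0.0044 z 0.1705
-0.125 v -0.0066..0.0043 z 0.1715
-0.120 v -0.0066..0.0043 z 0.1710
-0.115 v -0.0066..0.0043 z 0.1710
-0.110 v -0.0066..0.0042 z 0.1713
-0.105 v -0.0171..0.0147 z 0.1825
-0.100 v -0.0171..0.0148 z 0.1825
-0.095 v -0.0161..0.0148 z 0.1826
-0.090 v -0.0172..0.0147 z 0.1822
-0.085 v -0.0171..0.0145 z 0.1827
```

View pics/w7.png

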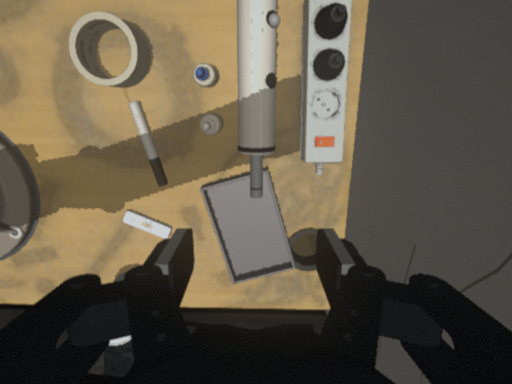

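Wrist view: the shaft is bare from (257,155) to (257,197), centred between the jaws, with the tray below it. Now I go down, grip it and draw it out.

Call:
arm_command(moves=[40, 1.5, -2, 0, 0, 0.007, 60, 80, 1.5, -2, 0, 0, 0.007, 60, 115, 1.5, -2, 0, 0, 0.007, 50, 142, 1.5, -2, 0, 0, 0.007, 40, 142, 1.5, -2, 0, 0, 0.007, 40, 142, 1.5, -2, 0, 0, 0.007, 20, 142, 1.5, -2, 0, 0, 0.007, 2, 142, 1.5, -2, 0, 0, 0.007, 2, 142, 1.5, -2, 0, 0, 0.007, 2, 142, 1.5, -2, 0, 0, 0.007, 2])

```text
t: 11.38
ee_pos: [0.4522, -0.0171, 0.1559]
tool_rot: [[0.003, 0.985, -0.172], [-0.001, -0.172, -0.985], [-1.0, 0.003, 0.001]]
wrist_force: [-2.2, 1.8, 6.8]
gripper_width: 0.0092
```

Call:
arm_command(moves=[0, 0, 2, 0, 0, 0, 2, 0, 0, 6, 0, 0, 0, 2, 0, 0, 12, 0, 0, 0, 2, 0, 0, 20, 0, 0, 0, 2, 0, 0, 28, 0, 0, 0, 2, 0, 0, 36, 0, 0, 0, 2, 0, 0, 40, 0, 0, 0, 2])

```text
t: 12.25
ee_pos: [0.445, -0.0575, 0.1558]
tool_rot: [[0.003, 0.985, -0.173], [-0.001, -0.173, -0.985], [-1.0, 0.003, 0.001]]
wrist_force: [-0.3, 0.5, 0.9]
gripper_width: 0.0096
```

Call:
arm_command(moves=[0, 0, 8, 0, 0, 0, 2, 0, 0, 18, 0, 0, 0, 2, 0, 0, 28, 0, 0, 0, 2, 0, 0, 38, 0, 0, 0, 2, 0, 0, 48, 0, 0, 0, 2, 0, 0, 58, 0, 0, 0, 2, 0, 0, 65, 0, 0, 0, 2, 0, 0, 65, 0, 0, 0, 2])

```text
t: 13.25
ee_pos: [0.4337, -0.1221, 0.1559]
tool_rot: [[0.002, 0.985, -0.174], [-0.002, -0.174, -0.985], [-1.0, 0.003, 0.001]]
wrist_force: [0.5, 0.3, -0.9]
gripper_width: 0.0092
```

Run:
```python
from h import *
np.set_printoptions(precision=4,suppress=True)
s=sense();print(s['t'],s['ee_pos'],s['joint_pos'],s['wrist_force'],s['gripper_width'])
p,d=snap('wrist','w8');P=pts('wrist',d,s)
q=(P-AX);A=q@a;v=q@n
for lo in np.arange(-.22,-.09,.006):
    m=(A>lo)&(A<lo+.006)&(np.abs(v)<.012)&(P[...,2]>.12)&(P[...,2]<.2)&(d>0)
    if m.any():print('%.3f v %.4f..%.4f z %.4f'%(lo,v[m].min(),v[m].max(),P[m][:,2].max()))
g=s['ee_pos'];
ty=np.array([-.108,.994,0]);tx=np.array([.994,.108,0]);T=np.array([.423,-.130,0])
RT=np.c_[-zz,tx,-ty]
for z in (.17,.09,.02): rel(T-.042*ty+z*zz,RT,s)
```

```text
13.25 [ 0.4337 -0.1221  0.1559] [ 45.1199  16.5339 -42.6571 120.9093  15.2318  47.6491 -16.7263] [ 0.4865  0.2607 -0.8519] 0.009216129768372265
-0.220 v -0.0120..0.0119 z 0.2000
-0.214 v -0.0065..0.0052 z 0.1705
-0.208 v -0.0064..0.0051 z 0.1700
-0.202 v -0.0068..0.0050 z 0.1701
-0.196 v -0.0068..0.0049 z 0.1702
-0.190 v -0.0067..0.0049 z 0.1700
-0.184 v -0.0066..0.0049 z 0.1708
-0.178 v -0.0065..0.0047 z 0.1703
-0.172 v -0.0069..0.0051 z 0.1701
-0.166 v -0.0068..0.0051 z 0.1705
-0.160 v -0.0067..0.0051 z 0.1706
-0.154 v -0.0066..0.0050 z 0.1701
-0.148 v -0.0069..0.0049 z 0.1709
-0.142 v -0.0070..0.0048 z 0.1711
-0.136 v -0.0068..0.0047 z 0.1703
rel [-14.1   2.7  50. ] [-0.283  0.001 -0.002]
rel [65.9  2.4 49.9] [-0.283  0.001 -0.002]
rel [135.9   2.3  49.8] [-0.283  0.001 -0.002]
```

View pics/w8.png

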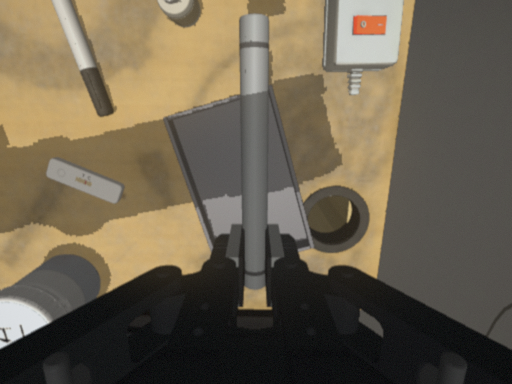

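Run:
```python
from h import *
z=np.load('pics/top0.npz');P=pts('top',z['d']);Q=P[170:200,326:356].reshape(-1,3);Q=Q[(Q[:,2]>.02)&(Q[:,2]<.5)&(Q[:,0]>.47)];print(Q.min(0),Q.max(0))
```

```text
[ 0.47074042 -0.20393507  0.0203432 ] [ 0.4795909  -0.14053636  0.02453414]
```

Call:
arm_command(moves=[0, 0, 12, 0, 0, 0, 2, 0, 1, 25, -0.07, 0, 0, 2, 0, 2, 38, -0.14, 0, 0, 2, 0, 2.5, 50, -0.22, 0, 0, 2, 15, 2.5, 50, -0.283, 0, 0, 2, 35, 2.5, 50, -0.283, 0, 0, 2, 55, 2.5, 50, -0.283, 0, 0, 2, 66, 2.5, 50, -0.283, 0, 0, 2, 66, 2.5, 50, -0.283, 0, 0, 2])

```text
t: 14.42
ee_pos: [0.4272, -0.1707, 0.089]
tool_rot: [[0.001, 0.994, 0.109], [-0.0, 0.109, -0.994], [-1.0, 0.001, 0.0]]
wrist_force: [0.1, 0.2, 0.3]
gripper_width: 0.0093
```

Run:
```python
from h import *
np.set_printoptions(precision=4,suppress=True)
s=sense()
z=np.load('pics/top0.npz');P=pts('top',z['d']);Q=P[165:200,322:360].reshape(-1,3);Q=Q[(Q[:,2]>.028)&(Q[:,2]<.5)];print(Q.min(0) if len(Q) else 'low',Q.max(0) if len(Q) else '')
p,d=snap('wrist','w9');P=pts('wrist',d,s)
q=P-[.423,-.130,0];x=q@[.994,.108,0];y=q@[-.108,.994,0]
m=(P[...,2]>.085)&(P[...,2]<.13)&(np.abs(x)<.02)&(y>-.03)&(d>0);print('rod x',x[m].min(),x[m].max(),'y max',y[m].max(),'z',np.percentile(P[m][:,2],95))
m=(P[...,2]>.014)&(P[...,2]<.03)&(np.abs(x)<.07)&(y>-.03)&(y<.1)&(d>0);print('tray wall x',x[m].min(),x[m].max(),'y max',y[m].max())
m=(P[...,2]<.012)&(np.abs(x)<.03)&(y>.0)&(y<.06)&(d>0);print('floor',np.median(P[m][:,2]))
```

```text
low 
rod x -0.016913808660258278 0.01739307047951154 y max 0.060748980870172324 z 0.1207614078096293
tray wall x -0.05112461777935734 0.049431677368658035 y max 0.08358741839190527
floor 0.003984784736031977
```

Call:
arm_command(moves=[20, 0, 0, 0, 0, 0, 2, 45, 0, 0, 0, 0, 0, 2, 65, 0, 0, 0, 0, 0, 2, 75, 0, 0, 0, 0, 0, 2, 80.5, 0, 0, 0, 0, 0, 2, 80.5, 0, 0, 0, 0, 0, 2, 80.5, 0, 0, 0, 0, 0, 2])

```text
t: 15.35
ee_pos: [0.4283, -0.1711, 0.0098]
tool_rot: [[0.003, 0.994, 0.109], [-0.001, 0.109, -0.994], [-1.0, 0.003, 0.001]]
wrist_force: [-0.1, 0.5, -1.0]
gripper_width: 0.0093
```

Call:
arm_command(moves=[0, 0, 0, 0, 0, 0, 12, 0, 0, 0, 0, 0, 0, 18, 0, 0, 0, 0, 0, 0, 28, 0, 0, 0, 0, 0, 0, 28, -20, 0, 0, 0, 0, 0, 28, -60, 0, 0, 0, 0, 0, 28, -110, 0, 0, 0, 0, 0, 28, -150, 0, 0, 0, 0, 0, 28, -150, 0, 0, 0, 0, 0, 28])

```text
t: 16.48
ee_pos: [0.4298, -0.1716, 0.1625]
tool_rot: [[0.008, 0.994, 0.109], [-0.004, 0.109, -0.994], [-1.0, 0.008, 0.005]]
wrist_force: [0.2, 0.1, -0.4]
gripper_width: 0.0281
```

Run:
```python
from h import *
np.set_printoptions(precision=4,suppress=True)
s=sense();print(s['t'],s['ee_pos'],s['wrist_force'],s['gripper_width'])
p,d=snap('wrist','w10');P=pts('wrist',d,s);t,_=snap('top','t10')
q=P-[.423,-.130,0];x=q@[.994,.108,0];y=q@[-.108,.994,0]
m=(P[...,2]>.011)&(P[...,2]<.03)&(np.abs(x)<.035)&(np.abs(y)<.07)&(d>0);Q=np.c_[x[m],y[m]].astype(np.float32)*1000
print('rod in tray mm',cv2.minAreaRect(Q))
for l in (-60,-30,0,30,55):
    k=np.abs(Q[:,1]-l)<6; print(l,np.percentile(P[m][k,2],95) if k.any() else None)
cv2.imwrite('pics/v10.png',np.hstack([p,cv2.resize(t[150:250,230:370],(288,206),interpolation=cv2.INTER_CUBIC)[:384] if 0 else np.vstack([cv2.resize(t[150:250,200:366],(288,192)),cv2.resize(t,(288,192))])])[:,:,::-1])
```

```text
16.475 [ 0.4298 -0.1716  0.1625] [ 0.1917  0.1182 -0.3988] 0.028078587779392733
rod in tray mm ((1.1965479850769043, -0.10445404052734375), (11.730573654174805, 119.43988800048828), 0.23946918547153473)
-60 0.01585786916663907
-30 0.016511711817109496
0 0.016428472733023863
30 0.016493735545841506
55 0.016675891881225913
```

View pics/v10.png

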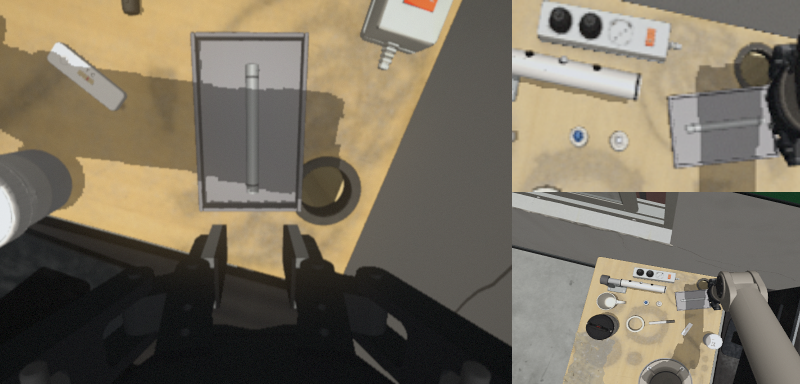

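The shaft lies flat in the tray's centre (wrist view 252,65 to 252,190). The pin stands out of the middle hole, both bottles are upright in place, and the gripper is clear of everything.

```bash
python3 -c "
from station import *
print(sign_off())"
```

```text
the job is handed in; nothing more can be done
None
```

I pinched the pin flush, slid the sleeve one hole towards the upright and drew the shaft out. It now lies on the tray floor, and I handed the job in at about 16.5 s of the 51 s; no verdict is reported.

- **Sleeve and pin:** the sleeve's upright end measured about 45 mm further on, and pushing beyond that only built up force, so it is locked. The top picture shows the pin standing out of the middle hole. The pin's travel was seen only in pictures, not measured.
- **Shaft:** its centre is about 1 mm from the tray's centre. Its top is at 16 to 17 mm all along, so it lies flat, with its axis about 10.5 mm above the desk.
- **Bottles and robot:** in the last top picture both bottles are upright where they were, judged by eye. The robot was clear of everything.
- **What disagreed:**
  - The pin's position along the tube differed by about 3 mm between views.
  - The gripper read 9 mm on the 12 mm shaft and 31 mm on the 32 mm sleeve; both grips held.
  - Two arm joints ran within about 0.2 degrees of their limits during the approach to the sleeve.

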